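# Change the spindle of a dental surveyor

## Robot

A 6-joint arm with a two-finger parallel gripper is mounted at the origin on a cart in front of the work surface, level with it; the furniture and walls round the work are solid. World frame = base frame: x ahead of the robot, y to its left, z up, the work surface at z = 0. Lengths are in m, angles in rad, forces in N, time in s.
With the tool pointing down it reaches from about 0.4 to 0.825 m from the base axis. Payload 7 kg.
Tool frame: the origin (TCP) lies on the centre line of the jaws, within the pads' length; the fingertips stand 14 mm ahead of it and the grasp point (between the pads) lies 5 mm behind it; z points along the fingers, y is the line along which they close (so a half turn about z gives the same grasp; the last joint's range is limited). The gripper opens to 88 mm and grips with 3 to 60 N. Pads are 19 mm wide; open, the fingers measure 130 mm over their backs; the gripper's body (78 mm by 193 mm) begins 47 mm behind the grasp point.
Start: joints at [-0.894, 0.359, 0.012, 0, -1.224, -0.288], TCP at [0.256, -0.625, 0.241] pointing down, gripper open.
Joint ranges: [-3.07, 3.07], [-1.43, 2.12], [-1.02, 1.25], [-3.03, 1.67], [-3.05, -0], [-3.03, 3.03]. Speed limits (rad/s): [2.39, 2.39, 3.01, 3.14, 3.14, 3.14].

## Interface

Orientations are given as [roll, pitch, yaw] about the fixed x, y, z axes, in that order (R = Rz(yaw) Ry(pitch) Rx(roll)).
In Python, from station import arm gives the robot as it stands.
- The arm moves only by the tool move_arm, never from a script. Its argument "rows" is a list of rows, each an object with "translation": the shift along the tool's x, y, z in cm, a list of three; "rot": the turn, a rotation vector about the tool's x, y, z in degrees, a list of three; "hand": the closure, from 0 (fully open) to 1 (shut). A call has 1 to 8 rows; each row is the pose to reach, as a shift and turn from the pose commanded when the call began, along the tool's axes at that moment; what a row does not reach only later rows make up. A row lasts 1/12 s, in which the tool goes at most 41.7 mm and 7.16 degrees, less where a joint would pass 70% of its speed; a pose out of reach is approached as far as the arm can. A call with a gripper value outside its range is refused whole. The fingers move at their own pace and stop on an object; "squeeze" is the grip in N (left out, the last holds). Time passes only in rows, so rows that repeat a pose let the fingers close. It gives the time, the measured TCP pose, the force, the opening and the grip force at its end, in the units of the state.
- arm.get_state(): the state, without advancing time (a new reading comes with each control period).
- arm.grab_frame(name): name is "scene" or "top" or "wrist"; returns (picture, depth): 384x512x3 uint8, red, green, blue; 384x512 float32, m along the optical axis (not along the pixel's ray), 0 where there is no reading.
- arm.camera_params(name): a dict with "vfov" (degrees; the focal length in pixels is half the picture's height over the tangent of half this angle, whatever the lens; pixels are square), "cx", "cy" (the principal point, pixels), "k1" (the pictures are not rectified: a ray, as slopes to the right and down, at radius r is drawn at 1 + k1 r^2 times it, then the intrinsics apply), "position" and "orientation" of the camera in the world; the wrist camera has in their place "tool_from_camera" (4x4, takes a point from camera to tool coordinates, whose origin is the TCP and whose axes are the flange's). Camera axes: x right, y down, z forward; pixel columns grow to the right and rows downward; lengths in m; the calibration is good to about 2 mm. A picture is of the moment at which its call begins: read the wrist's pose just before it. camera_params takes no time and is no camera call.
- arm.job_done(): hands the job in; it is judged then, once.
Trained networks look in the newest picture that a camera, given by its name, has taken for a name from the list of things; names that differ only in an ending like _2 or _b are one class to them, and where a whole thing is asked for, a point or a joint stands for the part that bears it (a point fixed in the world has none). Each returns a list of dicts, best first, with "p" (0 to 1); they miss things now and then, are a little off and sometimes report something else, mostly with a low value. They report only what shows in the picture. A call takes as long as a camera call. They do not tell look-alikes from the thing itself.
- arm.search_frame(label, camera): "point" ([x, y, z] in m, in the coordinates of the camera as it stood for that picture, good to about 4 mm: the middle of the surface that is visible of it).
- arm.pinpoint(label, camera): "point" ([x, y, z] in m, in the coordinates of the camera as it stood for that picture, good to about 4 mm: a listed point, or the origin of a listed thing).
The state is a dict: "t": time; "q": joint angles; "qd": joint speeds; "joint_efforts": joint torques, N m; "eef_pos": TCP position; "ee_rot": TCP orientation; "force": force on the tool from outside, world axes, zero at the start; "moment": the same for the moment, N m; "width": finger opening in m; "gripper_force": force on a finger pad.
Only numpy, scipy, OpenCV 4.12 (cv2) and the standard library are available. Lean on these libraries where they do the work, as an engineer would, in place of code of your own. Each camera call takes 0.05 s, during which the arm holds its last target. There are 200 camera calls.

## Task

The dental surveyor holds the short blunt spindle: draw it up out of both guide bushes and hang it by its eye on the empty peg of the spindle rack. Then take the long spindle with the slender point off its peg, thread it down through the upper and then the lower guide bush until its point stands about 8 mm above the teeth of the plaster cast, and finish while still holding it there, its point clear of the cast. Never touch the cast on the surveyor's table, and leave the flat-bladed spindle and the loose things on the bench where they are.

Things in the scene. Friction and masses are not known exactly. Their poses are not given: they have to be found in the camera images.
- surveyor: Dental surveyor, fixed: grey base plate 165 x 130 mm, 12 mm high, steel column at the back (83 mm behind the bore, top at 175 mm), two level arms with a brass guide bush each, one above the other on one upright line; a plaster cast is clamped on a round table under them. Origin: on that bore line at bench height; z up, x to the back (to the column).
- upper_bush (a point): Centre of the upper guide bush's top face, on the bore line, 157 mm above the bench; axes as the surveyor's. The bush is brass, round, 25 mm outside, 12 mm tall, with a hole 10 mm wide right through.
- lower_bush (a point): Centre of the lower guide bush's top face, on the bore line, 112 mm above the bench. Same bush as the upper: hole 10 mm, 12 mm tall, so its underside is at 100 mm.
- rack: Spindle rack, fixed: base 75 x 235 mm, two posts, crossbar (top at 161 mm). Three level steel pegs point from the bar to -x at y = -75, 0, +75 mm, axis 155 mm up, 8 mm thick with a 10.4 mm ball end, from x = +23 (bar) to -26 mm. The one at +75 is empty; the others carry the long and the flat-bladed spindle, either way round. Origin: under its middle on the bench; x to the back.
- free_peg (a point): Point on the axis of the rack's empty peg, halfway along it (26 mm from its free end, 23 mm from the crossbar); axes as the rack's, so the peg points to -x. A spindle hung here has the centre of its eye 4 mm below this point.
- long_spindle: Long spindle, at the start hung on a rack peg with its eye about half way along it: 8 mm shaft from the collar to 92 mm below the eye's centre, then a taper to a slender point 4 mm thick that ends 122 mm below it. Origin: centre of the eye; z up along the shaft to the grip, x along the eye's hole. Head as long_grip tells. About 60 g.
- long_grip (a point): Middle of the long spindle's grip, 29 mm above its eye's centre. All three spindles have this steel head: eye = flat ring 28 mm outside, hole 16 mm, 8 mm thick; above it a square grip 11 x 11 mm from 13 to 44 mm above the eye's centre (9 mm cap to 47 mm), flats facing x and y; below it a round collar 18 mm wide from 13 to 20 mm below the centre.
- long_tip (a point): The end of the long spindle's slender point, 122 mm below its eye's centre.
- short_spindle: Short spindle, at the start standing in both guide bushes with its collar resting on the upper one, turned any way up to 35 degrees: 8 mm shaft, blunt end 92 mm below the eye's centre. Origin: centre of the eye; z up along the shaft to the grip, x along the eye's hole. Head as long_grip tells. About 60 g.
- blade_spindle: Flat-bladed spindle, hanging on a peg of the rack, not to be used: shorter, with a flat blade 15 mm wide at its lower end, 89 mm below the eye's centre. Origin: centre of the eye; z up along the shaft to the grip, x along the eye's hole. Head as long_grip tells. About 60 g.
- cast: Plaster cast of a jaw, 53 x 58 x 26 mm, clamped on the surveyor's table. The tops of its front teeth, under the bore, are 60 mm above the bench. Origin: centre of its underside, 34 mm above the bench.
- plaster_spatula: Plaster spatula with a red handle, 218 mm long, lying loose at the front of the bench. Origin: its middle, on the bench.
- tweezers: Steel tweezers, 126 mm long, lying loose at the front of the bench. Origin: their middle, on the bench.
- cast_2: Grey-blue plaster cast, 53 x 58 x 26 mm, standing loose at the front of the bench. Origin: centre of its underside.
- dappen_dish: Small white glass dish, 31 mm wide and 16 mm high, standing loose at the front of the bench. Origin: centre of its underside.
- felt_wheel: Pale felt polishing wheel, 25 mm wide, 9 mm thick, lying flat and loose at the front of the bench. Origin: centre of its underside.
- rubber_wheel: Red rubber polishing wheel, 22 mm wide, 8 mm thick, lying flat and loose at the front of the bench. Origin: centre of its underside.
There are look-alikes about, which are no part of the job. Leave any pink look-alike of the short_spindle alone.

How it is judged:
By the outcome, as a careful person would: the job done as asked, in the order asked, and still so for the second after the job is handed in, while the arm keeps its last pose, push and grip.
It also fails if it takes over 64 s, if anything falls off the work surface, if the arm or the gripper's body presses on something with over 40 N, if the wrist force passes 120 N, or if a joint passes its speed limit or range.

## Working session

There is one attempt and no reset: what is moved stays moved. The work goes in short steps, Python scripts to look and compute and a tool call to move; the robot and the scene stay as the last step left them, time stands still between calls to the robot, and variables do not carry over. Pictures are saved under pics/ and viewed, at most 10 in all, crops included, and the job is handed in when it is done.

Besides the shell and the picture viewer there is one more tool, called after "Call:" as name([rows], argument=value, ...), one row to a line, values as JSON. move_arm: Moves the arm, as the interface text tells. Its arguments: {"type":"object","properties":{"rows":{"type":"array","items":{"type":"object","properties":{"translation":{"type":"array","items":{"type":"number"}},"rot":{"type":"array","items":{"type":"number"}},"hand":{"type":"number"}}}},"squeeze":{"type":"number"}},"required":["rows"]}

```bash
ls; mkdir -p pics
cat > h.py <<'E'
import numpy as np, cv2
from scipy.spatial.transform import Rotation as R
from station import arm
def T_cam(name):
    p=arm.camera_params(name)
    if 'tool_from_camera' in p:
        s=arm.get_state(); T=np.eye(4); T[:3,:3]=rot(s['ee_rot']); T[:3,3]=s['eef_pos']
        return T@np.array(p['tool_from_camera'])
    T=np.eye(4); o=np.array(p['orientation'],float); T[:3,3]=p['position']
    T[:3,:3]=o if o.shape==(3,3) else rot(o)
    return T
def rot(o):
    o=np.array(o,float)
    return o if o.shape==(3,3) else R.from_euler('xyz',o).as_matrix()
def KD(name):
    p=arm.camera_params(name); f=192/np.tan(np.radians(p['vfov'])/2)
    return f,p['cx'],p['cy'],p['k1']
def px2w(name,T,u,v,d):
    f,cx,cy,k=KD(name); x=(np.asarray(u,float)-cx)/f; y=(np.asarray(v,float)-cy)/f; a,b=x.copy(),y.copy()
    for _ in range(20):
        s=1+k*(a*a+b*b); a,b=x/s,y/s
    P=np.stack([a*d,b*d,np.ones_like(a)*d],-1)
    return P@T[:3,:3].T+T[:3,3]
def w2px(name,T,P):
    f,cx,cy,k=KD(name); c=(np.atleast_2d(P)-T[:3,3])@T[:3,:3]; a,b=c[:,0]/c[:,2],c[:,1]/c[:,2]; s=1+k*(a*a+b*b)
    return np.stack([a*s*f+cx,b*s*f+cy],-1)
def grab(name,fn=None):
    T=T_cam(name); im,d=arm.grab_frame(name)
    if fn: cv2.imwrite('pics/'+fn,im[:,:,::-1])
    return T,im,d
def find(names,cam,T,fun='pinpoint',pmin=.2,n=3):
    for l in names:
        for r in getattr(arm,fun)(l,cam)[:n]:
            if r['p']<pmin: continue
            w=T[:3,:3]@np.array(r['point'])+T[:3,3]
            print(cam,fun,l,round(r['p'],2),np.round(w,4),np.round(w2px(cam,T,w)[0]))
E
python3 - <<'E'
from h import *
print(arm.get_state())
for c in ['scene','top','wrist']: print(c,arm.camera_params(c))
ims=[]
for c in ['scene','top']:
    T,im,d=grab(c); ims.append(im); np.savez(c+'.npz',im=im,d=d,T=T)
    find(['upper_bush','lower_bush','free_peg','long_grip','long_tip','short_spindle','blade_spindle','surveyor','rack','long_spindle','cast'],c,T)
cv2.imwrite('pics/a.png',cv2.resize(ims[0],(800,600))[:,:,::-1]); cv2.imwrite('pics/b.png',cv2.resize(ims[1],(800,600))[:,:,::-1])
E
```

```text
pics
{'t': 0.0, 'q': array([-8.93910475e-01,  3.59406281e-01,  1.10744058e-02, -3.73827721e-04,
       -1.22410664e+00, -2.88101037e-01]), 'qd': array([ 0.00094663, -0.00142221,  0.00076767, -0.00103672,  0.00039198,
       -0.00129746]), 'joint_efforts': array([ 8.17793098e-04, -5.82723856e+01,  2.93053257e+01,  6.99770093e+00,
        6.81267818e-03, -7.71120222e-05]), 'eef_pos': array([ 0.25567737, -0.62420034,  0.23961263]), 'ee_rot': array([ 3.13991829e+00, -1.29710258e-04, -2.75293504e+00]), 'force': array([-0.47036936,  0.0289771 ,  0.1474881 ]), 'moment': array([0.01258894, 0.04319342, 0.02262021]), 'gripper_force': 0.0, 'width': 0.08739830056199015}
scene {'vfov': 52.02698125261698, 'cx': 247.09601623538475, 'cy': 189.1376357035896, 'k1': -0.015504358694385977, 'position': array([0.0496748 , 0.59275728, 0.78632033]), 'orientation': array([-2.31771774, -0.00433397, -2.45390344])}
top {'vfov': 55.95085850074994, 'cx': 249.7909069505755, 'cy': 191.86172926430905, 'k1': -0.05060436808257163, 'position': array([0.31069689, 0.05484922, 1.09541602]), 'orientation': array([-2.960846
[... 2105 characters left out ...]
nt short_spindle 0.6 [ 0.5322 -0.2448  0.0939] [350. 176.]
top pinpoint short_spindle 0.47 [ 0.5009 -0.0891  0.1775] [301. 182.]
top pinpoint short_spindle 0.42 [0.5731 0.0398 0.0932] [250. 164.]
top pinpoint blade_spindle 0.63 [0.5357 0.1384 0.1499] [214. 174.]
top pinpoint blade_spindle 0.29 [0.5385 0.2144 0.0015] [194. 184.]
top pinpoint surveyor 0.9 [ 0.495  -0.0895  0.0021] [292. 196.]
top pinpoint rack 0.79 [0.5361 0.217  0.0036] [193. 185.]
top pinpoint rack 0.54 [ 0.4134 -0.0514 -0.0011] [281. 223.]
top pinpoint long_spindle 0.43 [0.5411 0.2149 0.1484] [185. 172.]
top pinpoint cast 0.62 [ 0.5128 -0.0953  0.0317] [295. 188.]
top pinpoint cast 0.51 [ 0.403  -0.1925 -0.0009] [327. 225.]
```

View pics/a.png

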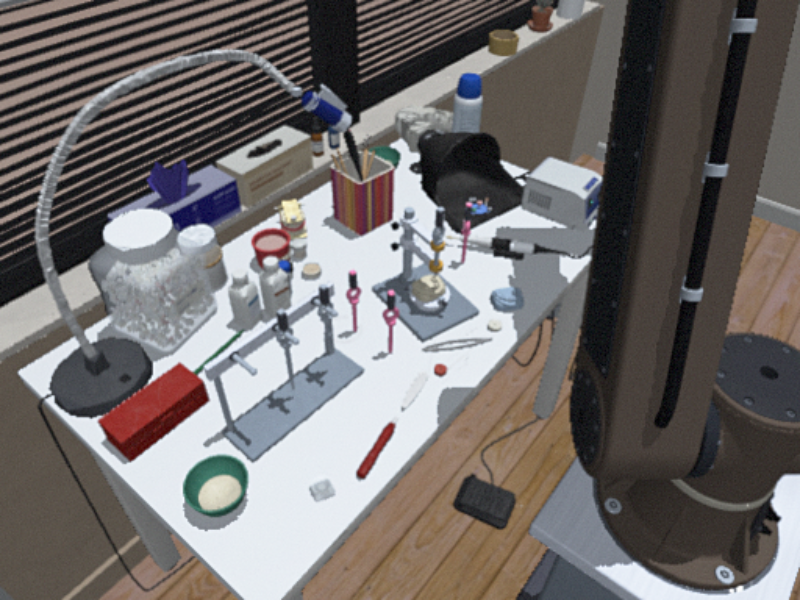

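View pics/b.png

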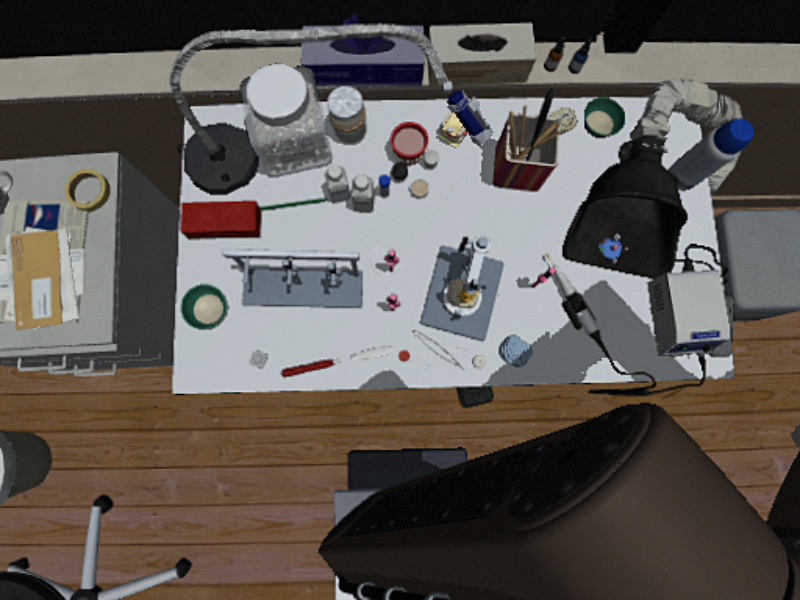

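Scene: the short spindle stands in the surveyor's bushes at (437,225) in the 800-px picture. The long spindle hangs on the middle peg at (285,320), the blade on the right peg at (327,295), and the empty peg is at (245,365).

Candidates for the short spindle, in scene px on the 512 grid:
- (279,148): dark head in the bushes. This is the one I choose.
- (224,187), (298,145) and one near (250,205): pink look-alikes, to be left alone.

Next I move the wrist camera over to check the choice close up.

```bash
cat >> h.py <<'E'
def mv(x,y,z,yaw,msg=''):
    s=arm.get_state(); R0=rot(s['ee_rot']); Rt=R.from_euler('xyz',[np.pi,0,yaw]).as_matrix()
    print(msg,'trans cm',np.round(R0.T@(np.array([x,y,z])-s['eef_pos'])*100,2),'rot',np.round(np.degrees(R.from_matrix(R0.T@Rt).as_rotvec()),2))
E
python3 - <<'E'
from h import *
mv(.30,-.40,.33,np.pi); mv(.44,-.09,.30,np.pi)
E
```

```text
trans cm [-12.6   19.11  -8.94] rot [-0.    0.   22.28]
 trans cm [-37.31  42.49  -5.94] rot [-0.    0.   22.28]
```

Call:
move_arm([
  {"translation": [-2, 2, -4], "rot": [0, 0, 6], "hand": 0.3},
  {"translation": [-4, 5, -7], "rot": [0, 0, 12], "hand": 0.3},
  {"translation": [-7, 9, -9], "rot": [0, 0, 18], "hand": 0.3},
  {"translation": [-10, 12, -9], "rot": [0, 0, 22.3], "hand": 0.3},
  {"translation": [-12.5, 15, -9], "rot": [0, 0, 22.3], "hand": 0.3},
  {"translation": [-15, 18, -9], "rot": [0, 0, 22.3], "hand": 0.3},
  {"translation": [-17.5, 21, -9], "rot": [0, 0, 22.3], "hand": 0.3},
  {"translation": [-20, 24, -9], "rot": [0, 0, 22.3], "hand": 0.3},
])

```text
t: 1.87
eef_pos: [0.3463, -0.3367, 0.3309]
ee_rot: [-3.141, 0.001, 3.141]
force: [1.6, 0.5, 0.5]
width: 0.0611
gripper_force: 0.0
```

Run:
```python
from h import *
s=arm.get_state(); print(s['t'],s['eef_pos'],s['ee_rot'],s['width']); mv(.44,-.09,.30,np.pi)
```

```text
1.8667 [ 0.34625379 -0.33666396  0.33092171] [-3.14123028e+00  1.02308103e-03  3.14072906e+00] 0.061096711723731066
 trans cm [-9.35 24.68  3.09] rot [-0.02  0.06 -0.05]
```

Call:
move_arm([
  {"translation": [-1.5, 3.5, 0.5], "rot": [0, 0, 0], "hand": 0.3},
  {"translation": [-3, 7, 1], "rot": [0, 0, 0], "hand": 0.3},
  {"translation": [-4.5, 10.5, 1.5], "rot": [0, 0, 0], "hand": 0.3},
  {"translation": [-6, 14, 2], "rot": [0, 0, 0], "hand": 0.3},
  {"translation": [-7.5, 18, 2.5], "rot": [0, 0, 0], "hand": 0.3},
  {"translation": [-9.3, 21.5, 3], "rot": [0, 0, 0], "hand": 0.3},
  {"translation": [-9.3, 24.7, 3], "rot": [0, 0, 0], "hand": 0.3},
  {"translation": [-9.3, 24.7, 3], "rot": [0, 0, 0], "hand": 0.3},
])

```text
t: 2.53
eef_pos: [0.4399, -0.0872, 0.3003]
ee_rot: [3.141, 0.0, -3.138]
force: [0.7, -0.9, -0.8]
width: 0.0611
gripper_force: 0.0
```

Run:
```python
from h import *
T,im,d=grab('wrist'); np.savez('w1.npz',im=im,d=d,T=T)
print(arm.get_state()['eef_pos'])
find(['upper_bush','lower_bush','short_spindle','surveyor','cast'],'wrist',T)
cv2.imwrite('pics/c.png',cv2.resize(im,(800,600))[:,:,::-1])
```

```text
[ 0.43967328 -0.0889932   0.30062403]
wrist pinpoint upper_bush 0.81 [ 0.496  -0.0926  0.159 ] [250. 231.]
wrist pinpoint lower_bush 0.86 [ 0.5019 -0.087   0.1082] [255. 218.]
wrist pinpoint lower_bush 0.53 [ 0.415  -0.0457 -0.0069] [281. 137.]
wrist pinpoint short_spindle 0.82 [ 0.5288 -0.2407  0.085 ] [145. 228.]
wrist pinpoint short_spindle 0.72 [0.491  0.0412 0.0912] [351. 205.]
wrist pinpoint short_spindle 0.57 [ 0.495  -0.0908  0.1734] [251. 236.]
wrist pinpoint surveyor 0.79 [ 0.4972 -0.0932  0.0015] [251. 189.]
wrist pinpoint cast 0.88 [ 0.3987 -0.1928 -0.0012] [186. 127.]
wrist pinpoint cast 0.68 [ 0.51   -0.0917  0.031 ] [252. 202.]
wrist pinpoint cast 0.49 [0.54   0.221  0.0023] [434. 213.]
```

View pics/c.png

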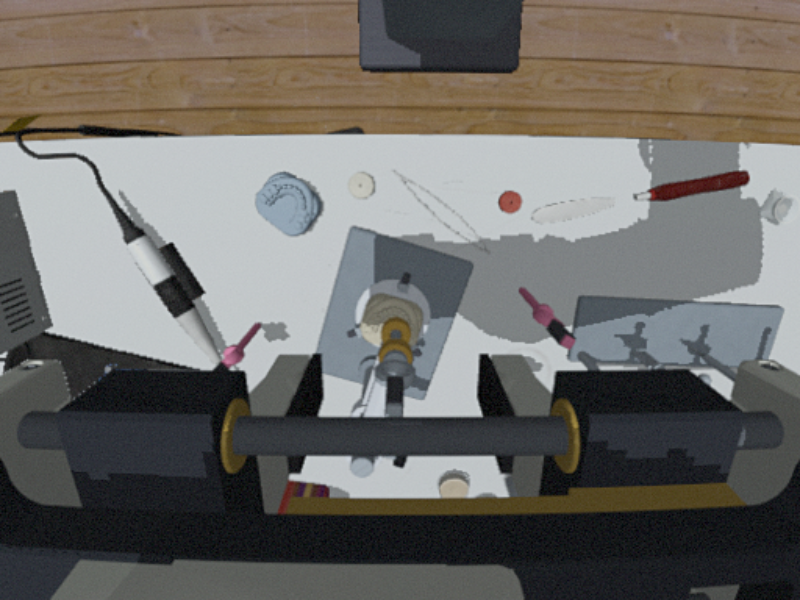

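Close view: the dark-gripped spindle in the brass bushes is at (395,390), and the pink look-alikes are at (235,350) and (545,320). So my choice is confirmed. Next I measure the axis, the yaw and the rack from the depth data.

Run:
```python
from h import *
def cloud(f,n):
    z=np.load(f); v,u=np.mgrid[:384,:512]; P=px2w(n,z['T'],u,v,z['d']); return P[z['d']>0],z['im'][z['d']>0]
def rep(m,Q):
    if len(Q)<6: print(m,len(Q)); return
    c,(w,h),a=cv2.minAreaRect(Q[:,:2].astype(np.float32)*1000)
    e=np.linalg.eigh(np.cov(Q[:,:2].T))[1][:,1]
    print(m,len(Q),'mean',Q.mean(0).round(4),'lo',Q.min(0).round(4),'hi',Q.max(0).round(4),'rect',np.round(c,1),round(w,1),round(h,1),round(a,1),'pca',round(np.degrees(np.arctan2(e[1],e[0])),1))
for f,n in [('w1.npz','wrist'),('top.npz','top'),('scene.npz','scene')]:
    P,C=cloud(f,n); print(n)
    def box(x0,x1,y0,y1,z0,z1): 
        m=(P[:,0]>x0)&(P[:,0]<x1)&(P[:,1]>y0)&(P[:,1]<y1)&(P[:,2]>z0)&(P[:,2]<z1); return P[m]
    rep('top cap',box(.47,.53,-.12,-.06,.219,.235))
    rep('grip',box(.47,.53,-.12,-.06,.195,.23))
    rep('ring',box(.47,.53,-.12,-.06,.166,.19))
    rep('bush',box(.475,.515,-.11,-.06,.15,.161))
    rep('col',box(.53,.63,-.15,-.0,.16,.18))
    rep('bar',box(.53,.60,.12,.32,.157,.166))
    rep('lgrip',box(.52,.57,.19,.24,.17,.20)); rep('lring',box(.52,.57,.19,.24,.137,.157))
    rep('bgrip',box(.52,.57,.11,.165,.17,.20))
    rep('freepeg',box(.50,.558,.27,.32,.145,.162))
    rep('plate',box(.35,.62,-.2,.02,.009,.016))
    rep('rplate',box(.45,.62,.07,.37,.005,.02))
```

```text
wrist
top cap 125 mean [ 0.4947 -0.0899  0.2224] lo [ 0.4908 -0.0949  0.219 ] hi [ 0.5016 -0.0849  0.2249] rect [496.2 -89.9] 10.8 10.0 0.3 pca 93.5
grip 275 mean [ 0.4928 -0.0899  0.2144] lo [ 0.4898 -0.0952  0.1951] hi [ 0.5016 -0.0848  0.2249] rect [495.6 -89.9] 11.7 10.4 2.0 pca 87.4
ring 313 mean [ 0.4946 -0.09    0.1777] lo [ 0.4911 -0.1035  0.1661] hi [ 0.5005 -0.0762  0.1894] rect [496.  -89.9] 27.5 8.9 87.7 pca 87.7
bush 174 mean [ 0.4894 -0.0898  0.1555] lo [ 0.4835 -0.105   0.1502] hi [ 0.5146 -0.0778  0.161 ] rect [496.9 -95.5] 20.5 34.9 32.3 pca 94.1
col 176 mean [ 0.5741 -0.1136  0.1734] lo [ 0.5665 -0.1217  0.1656] hi [ 0.5844 -0.1061  0.1758] rect [ 575.5 -113.6] 17.8 15.4 5.1 pca -178.9
bar 0
lgrip 0
lring 0
bgrip 0
freepeg 0
plate 4991 mean [ 0.4972 -0.1024  0.0111] lo [ 0.3725 -0.1999  0.009 ] hi [0.6156 0.0197 0.016 ] rect [ 492.1 -106.6] 219.8 229.9 81.1 pca -156.9
rplate 5007 mean [0.5349 0.2097 0.0093] lo [0.4956 0.0973 0.0051] hi [0.5785 0.3354 0.0193] rect [539.1 216.9] 236.8 75.9 87.1 pca 87.9
top
top cap 19 mean [ 0.4975 -0.0912  0.2227] lo [ 0.4932 -0.0967
[... 2551 characters left out ...]
 2.6 pca -139.1
lring 121 mean [0.5508 0.2224 0.1473] lo [0.5211 0.1905 0.1372] hi [0.5647 0.2396 0.157 ] rect [541.9 216.5] 49.2 42.2 85.8 pca -150.9
bgrip 71 mean [0.5305 0.1445 0.1865] lo [0.5264 0.1377 0.17  ] hi [0.5384 0.1492 0.1996] rect [532.4 143.5] 12.1 11.4 0.8 pca -135.6
freepeg 70 mean [0.5347 0.2935 0.1584] lo [0.5161 0.2873 0.1515] hi [0.5578 0.2982 0.1615] rect [536.9 293. ] 8.5 41.6 85.9 pca 176.6
plate 1237 mean [ 0.4953 -0.0866  0.0121] lo [ 0.3701 -0.1994  0.009 ] hi [0.6145 0.018  0.016 ] rect [ 485.6 -110.4] 217.9 233.5 78.2 pca -169.0
rplate 2388 mean [0.5348 0.2272 0.0103] lo [0.4635 0.0975 0.005 ] hi [0.5985 0.3696 0.0197] rect [517.9 233.6] 266.8 133.7 82.9 pca 87.7
```

Run:
```python
from h import *
mv(.496,-.0897,.209,np.pi-.042)
```

```text
trans cm [-5.68  0.28  9.17] rot [-0.    0.02  2.3 ]
```

Call:
move_arm([
  {"translation": [-2, 0, 0], "rot": [0, 0, 1], "hand": 0.3},
  {"translation": [-4, 0, 0], "rot": [0, 0, 2], "hand": 0.3},
  {"translation": [-5.6, 0, 1], "rot": [0, 0, 2.4], "hand": 0.3},
  {"translation": [-5.6, 0, 3], "rot": [0, 0, 2.4], "hand": 0.3},
  {"translation": [-5.6, 0, 5], "rot": [0, 0, 2.4], "hand": 0.3},
  {"translation": [-5.6, 0, 5], "rot": [0, 0, 2.4], "hand": 0.3},
  {"translation": [-5.6, 0, 5], "rot": [0, 0, 2.4], "hand": 0.3},
])

```text
t: 3.42
eef_pos: [0.4947, -0.0927, 0.2501]
ee_rot: [-3.141, -0.002, 3.098]
force: [-0.2, 0.5, 0.8]
width: 0.061
gripper_force: 0.0
```

Run:
```python
from h import *
for i in range(4):
    T,im,d=grab('wrist'); s=arm.get_state(); print(s['t'],s['eef_pos'].round(4),s['ee_rot'].round(4))
mv(.496,-.0897,.209,np.pi-.042)
v,u=np.mgrid[:384,:512]; P=px2w('wrist',T,u,v,d)[d>0]
m=(abs(P[:,0]-.496)<.02)&(abs(P[:,1]+.09)<.02)
for a,b in [(.219,.23),(.195,.23),(.168,.19)]:
    Q=P[m&(P[:,2]>a)&(P[:,2]<b)]
    if len(Q)>5: print(len(Q),Q.min(0).round(4),Q.max(0).round(4),cv2.minAreaRect((Q[:,:2]*1000).astype(np.float32)))
```

```text
3.4667 [ 0.4954 -0.0925  0.2513] [-3.1410e+00  1.0000e-04  3.0981e+00]
3.5167 [ 0.4958 -0.0922  0.2519] [-3.1413e+00  1.6000e-03  3.0984e+00]
3.5667 [ 0.4959 -0.092   0.2521] [3.1416e+00 2.2000e-03 3.0988e+00]
3.6167 [ 0.4959 -0.0918  0.2521] [3.1414e+00 2.4000e-03 3.0989e+00]
 trans cm [0.01 0.21 4.31] rot [ 0.01  0.14 -0.04]
235 [ 0.4905 -0.0952  0.219 ] [ 0.5014 -0.0846  0.2252] ((495.8885192871094, -89.7591552734375), (10.352057456970215, 10.378097534179688), 86.4629898071289)
443 [ 0.4901 -0.0952  0.195 ] [ 0.5014 -0.0841  0.2252] ((495.6201171875, -89.82048034667969), (10.947531700134277, 10.895544052124023), 86.40363311767578)
384 [ 0.4912 -0.103   0.168 ] [ 0.5007 -0.0759  0.1898] ((495.8607177734375, -89.5071792602539), (27.186094284057617, 9.081009864807129), 87.57478332519531)
```

Call:
move_arm([
  {"translation": [0, 0.2, 1.5], "rot": [0, 0, 0], "hand": 0.3},
  {"translation": [0, 0.2, 3], "rot": [0, 0, 0], "hand": 0.3},
  {"translation": [0, 0.2, 4.2], "rot": [0, 0, 0], "hand": 0.3},
  {"translation": [0, 0.2, 4.2], "rot": [0, 0, 0], "hand": 0.3},
  {"translation": [0, 0.2, 4.2], "rot": [0, 0, 0], "hand": 0.3},
])

```text
t: 4.03
eef_pos: [0.4956, -0.0895, 0.2092]
ee_rot: [-3.141, 0.0, 3.1]
force: [0.5, -0.4, 0.5]
width: 0.0612
gripper_force: 0.0
```

Call:
move_arm([
  {"translation": [0, 0, 0], "rot": [0, 0, 0], "hand": 0.6},
  {"translation": [0, 0, 0], "rot": [0, 0, 0], "hand": 0.8},
  {"translation": [0, 0, 0], "rot": [0, 0, 0], "hand": 1},
  {"translation": [0, 0, 0], "rot": [0, 0, 0], "hand": 1},
  {"translation": [0, 0, 0], "rot": [0, 0, 0], "hand": 1},
  {"translation": [0, 0, 0], "rot": [0, 0, 0], "hand": 1},
  {"translation": [0, 0, 0], "rot": [0, 0, 0], "hand": 1},
  {"translation": [0, 0, 0], "rot": [0, 0, 0], "hand": 1},
], squeeze=25)

```text
t: 4.7
eef_pos: [0.4954, -0.0895, 0.2085]
ee_rot: [-3.142, -0.0, 3.099]
force: [0.4, 0.7, 0.2]
width: 0.0138
gripper_force: 0.0
```

Call:
move_arm([
  {"translation": [0, 0, 0], "rot": [0, 0, 0], "hand": 1},
  {"translation": [0, 0, 0], "rot": [0, 0, 0], "hand": 1},
  {"translation": [0, 0, 0], "rot": [0, 0, 0], "hand": 1},
  {"translation": [0, 0, 0], "rot": [0, 0, 0], "hand": 1},
])

```text
t: 5.03
eef_pos: [0.4954, -0.0895, 0.2085]
ee_rot: [-3.142, -0.0, 3.099]
force: [0.4, -0.2, -0.2]
width: 0.0109
gripper_force: 25.0
```

Gripped at 10.9 mm. Lifting straight up.

Call:
move_arm([
  {"translation": [0, 0, -1], "rot": [0, 0, 0], "hand": 1},
  {"translation": [0, 0, -2.5], "rot": [0, 0, 0], "hand": 1},
  {"translation": [0, 0, -4], "rot": [0, 0, 0], "hand": 1},
  {"translation": [0, 0, -5.5], "rot": [0, 0, 0], "hand": 1},
  {"translation": [0, 0, -7], "rot": [0, 0, 0], "hand": 1},
  {"translation": [0, 0, -8.5], "rot": [0, 0, 0], "hand": 1},
  {"translation": [0, 0, -10.5], "rot": [0, 0, 0], "hand": 1},
  {"translation": [0, 0, -10.5], "rot": [0, 0, 0], "hand": 1},
])

```text
t: 5.7
eef_pos: [0.4969, -0.0898, 0.3182]
ee_rot: [-3.141, 0.006, 3.1]
force: [1.0, -0.1, 0.0]
width: 0.0109
gripper_force: 25.0
```

Run:
```python
from h import *
T,im,d=grab('wrist'); s=arm.get_state(); print(s['eef_pos'].round(4),s['ee_rot'],s['width'],s['force'])
np.savez('w2.npz',im=im,d=d,T=T)
find(['upper_bush','lower_bush','short_spindle','free_peg'],'wrist',T)
v,u=np.mgrid[:384,:512]; P=px2w('wrist',T,u,v,d)[d>0]
m=(abs(P[:,0]-.496)<.03)&(abs(P[:,1]+.09)<.03)
for a,b in [(.268,.29),(.20,.262),(.15,.161)]:
    Q=P[m&(P[:,2]>a)&(P[:,2]<b)]
    if len(Q)>5: print(len(Q),Q.min(0).round(4),Q.max(0).round(4),cv2.minAreaRect((Q[:,:2]*1000).astype(np.float32)))
cv2.imwrite('pics/d.png',cv2.resize(im,(800,600))[:,:,::-1])
mv(.47,.28,.315,np.pi-.05)
```

```text
[ 0.4964 -0.0895  0.3162] [3.14112118 0.00419597 3.09947927] 0.010863399793249746 [-1.3029233  -0.60895615 -1.38482901]
wrist pinpoint upper_bush 0.75 [ 0.4982 -0.0905  0.157 ] [254. 177.]
wrist pinpoint upper_bush 0.6 [ 4.967e-01 -9.150e-02  3.000e-04] [254. 151.]
wrist pinpoint lower_bush 0.72 [ 0.4972 -0.087   0.1094] [257. 166.]
wrist pinpoint short_spindle 0.83 [ 0.4977 -0.0918  0.2849] [251. 228.]
wrist pinpoint short_spindle 0.83 [ 0.5308 -0.2399  0.088 ] [148. 191.]
wrist pinpoint short_spindle 0.82 [0.4891 0.0419 0.093 ] [355. 154.]
wrist pinpoint free_peg 0.7 [0.5346 0.145  0.1506] [452. 198.]
543 [ 0.489  -0.1028  0.268 ] [ 0.505  -0.0756  0.2899] ((495.0766906738281, -89.32313537597656), (21.019514083862305, 18.17957878112793), 48.160369873046875)
182 [ 0.494  -0.0934  0.2001] [ 0.4986 -0.0853  0.2534] ((496.1324462890625, -89.55109405517578), (4.165709018707275, 8.13135814666748), 5.798640727996826)
508 [ 0.4839 -0.1083  0.15  ] [ 0.526  -0.0782  0.1582] ((505.9292907714844, -91.964599609375), (24.333452224731445, 44.28663635253906), 78.64420318603516)
 trans cm [ 4.06 36.81 -0.21] rot [ 0.   -0.07  0.44]
```

View pics/d.png

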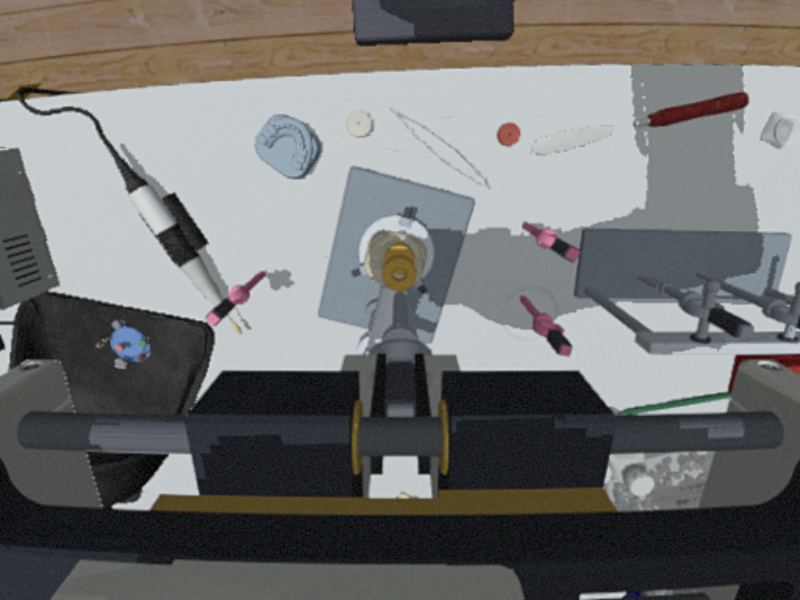

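The spindle is out and held vertical; the empty bush shows at (400,275). Carrying it across to the front of the rack.

Call:
move_arm([
  {"translation": [2, 2, 0], "rot": [0, 0, 0], "hand": 1},
  {"translation": [4, 5, 0], "rot": [0, 0, 0], "hand": 1},
  {"translation": [6, 8.5, 0], "rot": [0, 0, 0], "hand": 1},
  {"translation": [7, 12, 0], "rot": [0, 0, 0], "hand": 1},
  {"translation": [7, 15.5, 0], "rot": [0, 0, 0], "hand": 1},
  {"translation": [7, 19, 0], "rot": [0, 0, 0], "hand": 1},
  {"translation": [7, 22, 0], "rot": [0, 0, 0], "hand": 1},
  {"translation": [7, 25, 0], "rot": [0, 0, 0], "hand": 1},
])

```text
t: 6.62
eef_pos: [0.4353, 0.1648, 0.3131]
ee_rot: [-3.141, -0.001, 3.1]
force: [1.0, -0.3, -1.9]
width: 0.0105
gripper_force: 25.0
```

Call:
move_arm([
  {"translation": [0, 3, 0], "rot": [0, 0, 0], "hand": 1},
  {"translation": [0, 6, 0], "rot": [0, 0, 0], "hand": 1},
  {"translation": [0, 9, 0], "rot": [0, 0, 0], "hand": 1},
  {"translation": [0, 11, 0], "rot": [0, 0, 0], "hand": 1},
  {"translation": [0, 12.5, 0], "rot": [0, 0, 0], "hand": 1},
  {"translation": [0, 12.5, 0], "rot": [0, 0, 0], "hand": 1},
  {"translation": [0, 12.5, 0], "rot": [0, 0, 0], "hand": 1},
  {"translation": [0, 12.5, 0], "rot": [0, 0, 0], "hand": 1},
])

```text
t: 7.28
eef_pos: [0.4413, 0.2874, 0.3133]
ee_rot: [-3.141, -0.0, 3.099]
force: [0.1, -0.9, -1.1]
width: 0.0109
gripper_force: 25.0
```

```bash
cat > m.py <<'E'
from h import *
T,im,d=grab('wrist'); s=arm.get_state(); print(s['eef_pos'].round(4),s['ee_rot'],s['width'],s['force'])
np.savez('w3.npz',im=im,d=d,T=T)
find(['free_peg','long_grip','rack','long_spindle'],'wrist',T)
v,u=np.mgrid[:384,:512]; P=px2w('wrist',T,u,v,d)[d>0]
def rep(m,x0,x1,y0,y1,z0,z1):
    Q=P[(P[:,0]>x0)&(P[:,0]<x1)&(P[:,1]>y0)&(P[:,1]<y1)&(P[:,2]>z0)&(P[:,2]<z1)]
    if len(Q)<6: print(m,len(Q)); return
    c,wh,a=cv2.minAreaRect((Q[:,:2]*1000).astype(np.float32))
    print(m,len(Q),Q.mean(0).round(4),Q.min(0).round(4),Q.max(0).round(4),np.round(c,1),np.round(wh,1),round(a,1))
    return Q
e=s['eef_pos']; 
rep('held ring',e[0]-.02,e[0]+.02,e[1]-.02,e[1]+.02,e[2]-.047,e[2]-.02)
rep('held shaft',e[0]-.02,e[0]+.02,e[1]-.02,e[1]+.02,e[2]-.12,e[2]-.06)
rep('bar',.555,.59,.12,.32,.157,.166)
rep('peg',.505,.56,.275,.31,.140,.165); rep('pegtop',.505,.56,.275,.31,.1585,.165)
rep('lgrip',.52,.57,.19,.24,.17,.20); rep('lring',.52,.57,.19,.24,.137,.157); rep('bgrip',.515,.56,.12,.165,.17,.20)
E
python3 - <<'E'
exec(open('m.py').read())
cv2.imwrite('pics/e.png',cv2.resize(im,(800,600))[:,:,::-1])
E
```

```text
[0.4413 0.2872 0.3136] [-3.14141878e+00 -1.24361378e-04  3.09859866e+00] 0.010779873188122048 [-0.07964203 -1.56688589 -0.67073659]
wrist pinpoint rack 0.71 [0.5391 0.2224 0.0013] [220. 210.]
held ring 540 [0.4393 0.288  0.2746] [0.4336 0.2743 0.2666] [0.449  0.3015 0.2928] [439.  287.9] [20.8 18.7] 46.5
held shaft 181 [0.4391 0.2878 0.2241] [0.4379 0.2837 0.1949] [0.4421 0.2918 0.2493] [439.8 287.9] [8.1 4. ] 85.5
bar 0
peg 0
pegtop 0
lgrip 0
lring 0
bgrip 0
```

View pics/e.png

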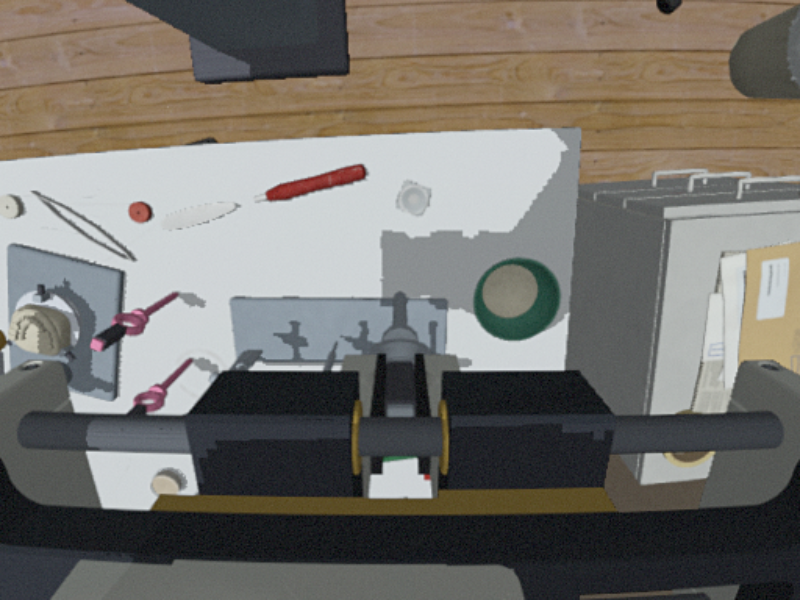

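The gripper hides the peg from here. I'll hover the spindle above the peg, with its tip at about 0.195 and the peg top at 0.16, so the wrist camera sees it.

Call:
move_arm([
  {"translation": [-1, 0, -0.7], "rot": [0, 0, 0], "hand": 1},
  {"translation": [-3, 0, -0.7], "rot": [0, 0, 0], "hand": 1},
  {"translation": [-5, 0.3, -0.7], "rot": [0, 0, 0], "hand": 1},
  {"translation": [-7, 0.5, -0.7], "rot": [0, 0, 0], "hand": 1},
  {"translation": [-9.3, 0.5, -0.7], "rot": [0, 0, 0], "hand": 1},
  {"translation": [-9.3, 0.5, -0.7], "rot": [0, 0, 0], "hand": 1},
  {"translation": [-9.3, 0.5, -0.7], "rot": [0, 0, 0], "hand": 1},
  {"translation": [-9.3, 0.5, -0.7], "rot": [0, 0, 0], "hand": 1},
])

```text
t: 8.2
eef_pos: [0.5342, 0.2887, 0.3204]
ee_rot: [-3.141, -0.0, 3.098]
force: [-0.3, -0.4, -0.4]
width: 0.0108
gripper_force: 25.0
```

Run:
```python
exec(open('m.py').read())
cv2.imwrite('pics/f.png',cv2.resize(im,(800,600))[:,:,::-1])
```

```text
[0.534  0.2889 0.3207] [ 3.14150618e+00 -9.64537906e-05  3.09914128e+00] 0.010526346410227809 [ 0.0271164  -0.27399173 -0.10963867]
wrist pinpoint free_peg 0.86 [0.5394 0.2941 0.1558] [260. 181.]
wrist pinpoint free_peg 0.49 [ 0.4977 -0.091  -0.0008] [ 31. 142.]
wrist pinpoint long_grip 0.67 [0.5423 0.215  0.1829] [185. 194.]
wrist pinpoint long_grip 0.56 [ 0.412  -0.0425 -0.0042] [46. 87.]
wrist pinpoint rack 0.81 [ 0.5383  0.2217 -0.0012] [215. 156.]
wrist pinpoint long_spindle 0.6 [0.5409 0.215  0.1493] [191. 183.]
held ring 548 [0.5322 0.2894 0.2815] [0.5262 0.2756 0.2737] [0.5423 0.3029 0.3   ] [532.3 289. ] [21.4 18.3] 49.3
held shaft 180 [0.532  0.2892 0.2308] [0.5309 0.2851 0.201 ] [0.5347 0.2932 0.2561] [532.8 289.2] [8.  3.8] 89.4
bar 1404 [0.5656 0.2162 0.1597] [0.555  0.1205 0.157 ] [0.5758 0.3194 0.1624] [562.2 220.1] [199.2  19.2] 87.5
peg 211 [0.533  0.2926 0.1572] [0.5168 0.2883 0.1537] [0.5598 0.2972 0.1611] [538.2 292. ] [ 8.8 43. ] 87.5
pegtop 28 [0.5279 0.2926 0.159 ] [0.5196 0.2894 0.1585] [0.5446 0.295  0.1611] [532.1 291.8] [ 5.5 25.2] 87.8
lgrip 224 [0.5404 0.219  0.1894] [0.5364 0.2121 0.1711] [0.5478 0.2232 0.1986] [541.9 217.5] [11.  11.3] 87.0
lring 288 [0.5498 0.2194 0.1492] [0.5202 0.1901 0.1371] [0.5633 0.2398 0.157 ] [541.2 215.8] [49.8 42.6] 87.6
bgrip 273 [0.5322 0.1448 0.1881] [0.5276 0.1374 0.1701] [0.539  0.1488 0.199 ] [532.9 142.6] [11.5 11. ] 82.1
```

View pics/f.png

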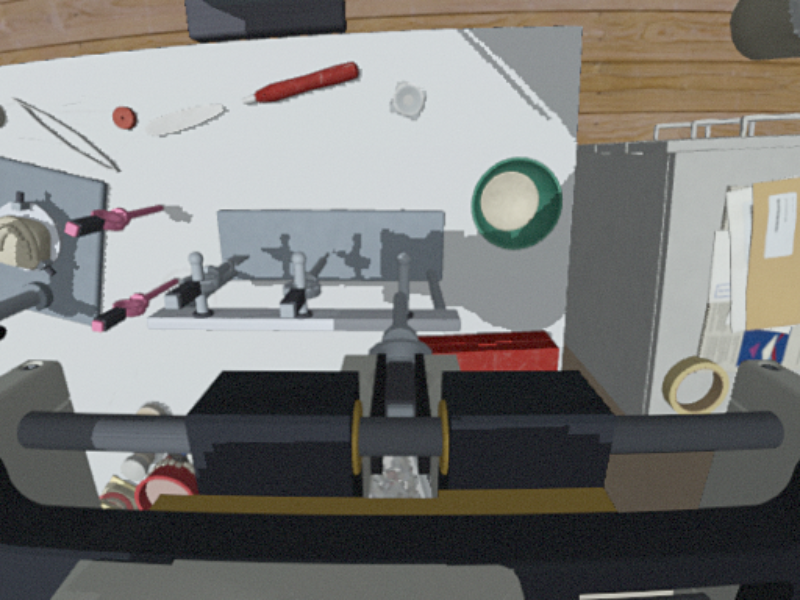

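Peg seen at (403,258)–(400,320), with the held spindle above it and slightly left. Peg axis y ≈ 0.292, z ≈ 0.155, free end x ≈ 0.515. I back off and descend in front of it.

Call:
move_arm([
  {"translation": [2, 0.1, 0], "rot": [0, 0, 0], "hand": 1},
  {"translation": [4, 0.2, 0], "rot": [0, 0, 0], "hand": 1},
  {"translation": [6, 0.2, 0], "rot": [0, 0, 0], "hand": 1},
  {"translation": [6, 0.2, 0], "rot": [0, 0, 0], "hand": 1},
  {"translation": [6, 0.2, 3], "rot": [0, 0, 0], "hand": 1},
  {"translation": [6, 0.2, 6], "rot": [0, 0, 0], "hand": 1},
  {"translation": [6, 0.2, 9], "rot": [0, 0, 0], "hand": 1},
  {"translation": [6, 0.2, 11], "rot": [0, 0, 0], "hand": 1},
])

```text
t: 9.12
eef_pos: [0.4736, 0.2932, 0.2083]
ee_rot: [-3.141, -0.001, 3.1]
force: [0.2, -0.5, -0.9]
width: 0.0106
gripper_force: 25.0
```

Call:
move_arm([
  {"translation": [0, 0, 1.5], "rot": [0, 0, 0], "hand": 1},
  {"translation": [0, 0, 2.4], "rot": [0, 0, 0], "hand": 1},
  {"translation": [0, 0, 2.4], "rot": [0, 0, 0], "hand": 1},
  {"translation": [0, 0, 2.4], "rot": [0, 0, 0], "hand": 1},
  {"translation": [0, 0, 2.4], "rot": [0, 0, 0], "hand": 1},
])

```text
t: 9.53
eef_pos: [0.4752, 0.2943, 0.1879]
ee_rot: [3.14, 0.001, 3.1]
force: [-0.7, 0.1, -0.2]
width: 0.0108
gripper_force: 25.0
```

```bash
cat > m2.py <<'E'
from h import *
for c in ['wrist','scene','top']:
    T,im,d=grab(c); s=arm.get_state(); e=s['eef_pos']
    if c=='wrist': print(e.round(4),s['ee_rot'],s['width'],s['force'])
    v,u=np.mgrid[:384,:512]; P=px2w(c,T,u,v,d)[d>0]; print(c)
    def rep(m,x0,x1,y0,y1,z0,z1):
        Q=P[(P[:,0]>x0)&(P[:,0]<x1)&(P[:,1]>y0)&(P[:,1]<y1)&(P[:,2]>z0)&(P[:,2]<z1)]
        if len(Q)<6: print(m,len(Q)); return
        print(m,len(Q),'med',np.median(Q,0).round(4),Q.min(0).round(4),Q.max(0).round(4))
    rep('held ring',e[0]-.02,e[0]+.02,e[1]-.018,e[1]+.018,e[2]-.047,e[2]-.02)
    rep('held collar',e[0]-.02,e[0]+.02,e[1]-.018,e[1]+.018,e[2]-.054,e[2]-.042)
    rep('held shaft',e[0]-.02,e[0]+.02,e[1]-.018,e[1]+.018,e[2]-.12,e[2]-.056)
    rep('peg',.505,.56,.275,.31,.140,.165); rep('ball',.505,.525,.275,.31,.14,.165)
E
python3 m2.py; python3 -c "
from h import *
mv(.54,.2917,.1865,np.pi-.043)"
```

```text
[0.4752 0.2944 0.1879] [3.13996027e+00 1.56213283e-03 3.09958448e+00] 0.010794107178359734 [ 0.21904347  0.09613171 -0.48206675]
wrist
held ring 545 med [0.4727 0.2951 0.1481] [0.4674 0.2812 0.1411] [0.4833 0.3085 0.1673]
held collar 223 med [0.4707 0.2951 0.1422] [0.4671 0.2868 0.1356] [0.4833 0.3036 0.1459]
held shaft 181 med [0.4729 0.2949 0.0991] [0.472  0.2909 0.0695] [0.476  0.2989 0.123 ]
peg 273 med [0.5377 0.2917 0.1575] [0.5255 0.2877 0.154 ] [0.5524 0.2962 0.1593]
ball 0
scene
held ring 87 med [0.4718 0.2953 0.1499] [0.4664 0.2831 0.1413] [0.4833 0.3088 0.1673]
held collar 31 med [0.4701 0.2971 0.1425] [0.4664 0.2882 0.1355] [0.4833 0.3048 0.1458]
held shaft 67 med [0.4727 0.2975 0.1025] [0.4701 0.2918 0.0704] [0.4779 0.2998 0.1303]
peg 0
ball 0
top
held ring 0
held collar 0
held shaft 0
peg 1
ball 0
 trans cm [-6.5   0.03  0.13] rot [0.09 0.07 0.05]
```

Call:
move_arm([
  {"translation": [-1.5, 0, 0.1], "rot": [0, 0, 0], "hand": 1},
  {"translation": [-2.5, 0, 0.1], "rot": [0, 0, 0], "hand": 1},
  {"translation": [-3.3, 0, 0.1], "rot": [0, 0, 0], "hand": 1},
  {"translation": [-4, 0, 0.1], "rot": [0, 0, 0], "hand": 1},
  {"translation": [-4.7, 0, 0.1], "rot": [0, 0, 0], "hand": 1},
  {"translation": [-5.4, 0, 0.1], "rot": [0, 0, 0], "hand": 1},
  {"translation": [-6.3, 0, 0.1], "rot": [0, 0, 0], "hand": 1},
  {"translation": [-6.3, 0, 0.1], "rot": [0, 0, 0], "hand": 1},
])

```text
t: 10.35
eef_pos: [0.539, 0.291, 0.1854]
ee_rot: [-3.141, 0.0, 3.099]
force: [0.0, 0.4, -0.7]
width: 0.0108
gripper_force: 25.0
```

```bash
python3 m2.py
python3 - <<'E'
from h import *
T,a,_=grab('wrist'); T2,b,_=grab('scene')
o=np.hstack([cv2.resize(a[200:300,170:350],(400,222)),cv2.resize(b[170:270,100:280],(400,222))]); cv2.imwrite('pics/g.png',cv2.resize(o,(800,444))[:,:,::-1])
E
```

```text
[0.5383 0.291  0.1852] [-3.14130558e+00 -1.79334345e-04  3.09849876e+00] 0.010949616342168593 [-0.3770378  -0.18461502 -0.43470853]
wrist
held ring 691 med [0.535  0.2923 0.1564] [0.5183 0.278  0.1383] [0.5429 0.3052 0.1648]
held collar 79 med [0.5351 0.2874 0.1395] [0.532  0.2834 0.1337] [0.5395 0.3003 0.1431]
held shaft 93 med [0.5367 0.2915 0.0828] [0.5353 0.2874 0.067 ] [0.54   0.2952 0.0993]
peg 683 med [0.5341 0.2924 0.1565] [0.5169 0.278  0.14  ] [0.5429 0.3052 0.1648]
ball 183 med [0.5205 0.2929 0.1576] [0.5169 0.2877 0.1521] [0.525  0.2976 0.1603]
scene
held ring 98 med [0.5345 0.295  0.1561] [0.518  0.278  0.1398] [0.5462 0.3058 0.1642]
held collar 24 med [0.5335 0.2965 0.1381] [0.5299 0.289  0.1347] [0.5462 0.3013 0.143 ]
held shaft 68 med [0.5356 0.2934 0.0984] [0.5317 0.289  0.0672] [0.5403 0.2965 0.128 ]
peg 102 med [0.5344 0.2949 0.1561] [0.516  0.278  0.1401] [0.5462 0.3058 0.1642]
ball 21 med [0.5196 0.2945 0.1574] [0.516  0.2902 0.1543] [0.5234 0.2981 0.1607]
top
held ring 0
held collar 0
held shaft 6 med [0.5382 0.2841 0.0768] [0.5366 0.2832 0.0683] [0.5418 0.2878 0.0866]
peg 0
ball 0
```

View pics/g.png

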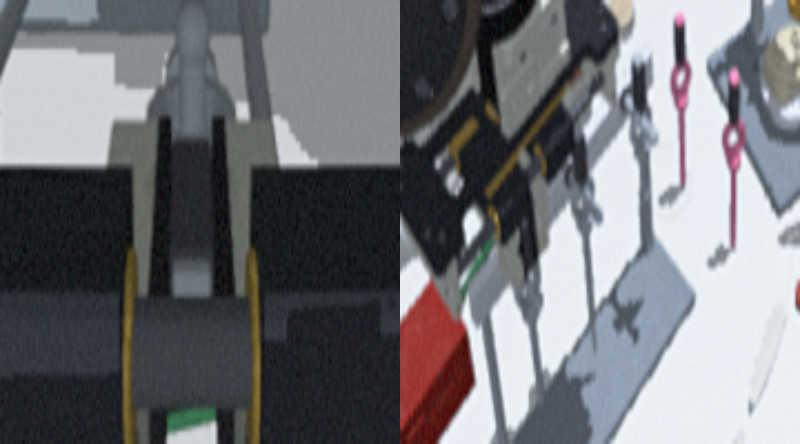

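Left crop: the ball of the peg sticks out through the eye at (195,20)–(190,110), so the spindle is threaded on. I lower it and release.

Call:
move_arm([
  {"translation": [0, 0, 0.15], "rot": [0, 0, 0], "hand": 1},
  {"translation": [0, 0, 0.27], "rot": [0, 0, 0], "hand": 1},
  {"translation": [0, 0, 0.27], "rot": [0, 0, 0], "hand": 1},
  {"translation": [0, 0, 0.27], "rot": [0, 0, 0], "hand": 0.85},
  {"translation": [0, 0, 0.27], "rot": [0, 0, 0], "hand": 0.8},
  {"translation": [0, 0, 0.27], "rot": [0, 0, 0], "hand": 0.7},
  {"translation": [0, 0, 0.27], "rot": [0, 0, 0], "hand": 0.7},
  {"translation": [0, 0, 0.27], "rot": [0, 0, 0], "hand": 0.7},
])

```text
t: 11.27
eef_pos: [0.5376, 0.2911, 0.1829]
ee_rot: [3.141, 0.0, 3.099]
force: [-0.7, -0.8, -0.0]
width: 0.0257
gripper_force: 0.0
```

Call:
move_arm([
  {"translation": [0, 0, -0.5], "rot": [0, 0, 0], "hand": 0.7},
  {"translation": [0, 0, -1.5], "rot": [0, 0, 0], "hand": 0.7},
  {"translation": [0, 0, -3], "rot": [0, 0, 0], "hand": 0.7},
  {"translation": [0, 0, -5], "rot": [0, 0, 0], "hand": 0.7},
  {"translation": [0, 0, -7], "rot": [0, 0, 0], "hand": 0.7},
  {"translation": [0, -2.5, -9], "rot": [0, 0, 0], "hand": 0.7},
  {"translation": [0, -5, -9], "rot": [0, 0, 0], "hand": 0.7},
  {"translation": [0, -7.5, -9], "rot": [0, 0, 0], "hand": 0.7},
])

```text
t: 11.93
eef_pos: [0.5349, 0.216, 0.2755]
ee_rot: [3.139, 0.003, 3.1]
force: [0.7, -0.1, 0.4]
width: 0.0263
gripper_force: 0.0
```

```bash
cat > m3.py <<'E'
from h import *
for c in ['wrist','top','scene']:
    T,im,d=grab(c); s=arm.get_state(); e=s['eef_pos']
    if c=='wrist': print(s['t'],e.round(4),s['ee_rot'],s['width'],s['force']); wi=im
    v,u=np.mgrid[:384,:512]; P=px2w(c,T,u,v,d)[d>0]; print(c)
    def rep(m,x0,x1,y0,y1,z0,z1):
        Q=P[(P[:,0]>x0)&(P[:,0]<x1)&(P[:,1]>y0)&(P[:,1]<y1)&(P[:,2]>z0)&(P[:,2]<z1)]
        if len(Q)<6: print(m,len(Q)); return
        cc,wh,a=cv2.minAreaRect((Q[:,:2]*1000).astype(np.float32))
        print(m,len(Q),'med',np.median(Q,0).round(4),Q.min(0).round(4),Q.max(0).round(4),np.round(cc,1),np.round(wh,1),round(a,1))
    rep('sgrip',.51,.56,.27,.315,.165,.20); rep('sshaft',.50,.57,.27,.315,.055,.13)
    rep('lgrip',.52,.56,.195,.24,.168,.20); rep('lcap',.52,.56,.195,.24,.193,.203); rep('lring',.535,.56,.195,.24,.137,.153);rep('lshaft',.50,.57,.195,.24,.055,.13)
    rep('ltip',.50,.57,.195,.24,.02,.045)
E
python3 m3.py
python3 - <<'E'
from h import *
T,a,_=grab('wrist'); cv2.imwrite('pics/i.png',cv2.resize(a[100:300,100:400],(800,533))[:,:,::-1])
E
```

```text
11.9833 [0.5339 0.2122 0.2751] [3.14070762e+00 1.41724346e-03 3.09879773e+00] 0.026322207719038444 [-2.31412224 -3.35864542 -1.46513651]
wrist
sgrip 375 med [0.5349 0.2894 0.1911] [0.5321 0.2857 0.165 ] [0.543  0.297  0.1992] [537.8 291.2] [11.2 10.9] 86.9
sshaft 92 med [0.5352 0.2901 0.0932] [0.5339 0.2884 0.0643] [0.5403 0.2955 0.1156] [536.2 291.1] [3.9 8.2] 38.7
lgrip 272 med [0.5381 0.2164 0.1935] [0.5365 0.2109 0.1684] [0.5474 0.222  0.1987] [541.7 216.3] [10.7 10.5] 85.0
lcap 149 med [0.5412 0.2164 0.1971] [0.537 0.211 0.193] [0.5474 0.2215 0.1987] [542.1 216.2] [10.2 10.4] 87.8
lring 90 med [0.5392 0.2213 0.1451] [0.5366 0.2035 0.1371] [0.5595 0.2302 0.153 ] [542.6 219.8] [28.6 18.8] 42.6
lshaft 0
ltip 3
top
sgrip 9 med [0.5345 0.2865 0.1721] [0.534  0.2831 0.1659] [0.5357 0.2922 0.1793] [534.5 287.5] [1.4 9.2] 6.8
sshaft 17 med [0.5375 0.2867 0.0884] [0.5358 0.2849 0.0583] [0.5401 0.2906 0.1156] [537.3 287.2] [2.7 6.4] 35.2
lgrip 0
lcap 0
lring 3
lshaft 14 med [0.5416 0.2132 0.0894] [0.5401 0.2115 0.0628] [0.5461 0.218  0.1074] [542.3 213.7] [3.9 7.6] 36.4
ltip 2
scene
sgrip 91 med [0.5335 0.2945 0.1857] [0.5305 0.2862 0.1655] [0.5429 0.2988 0.1999] [536.3 292.1] [12.4 12.4] 83.9
sshaft 66 med [0.5345 0.2946 0.0946] [0.5321 0.2898 0.0628] [0.5392 0.2973 0.1249] [534.9 294.3] [7.7 5.4] 58.1
lgrip 80 med [0.5376 0.2201 0.1869] [0.5354 0.2125 0.1687] [0.5477 0.2239 0.1997] [540.9 217.5] [11.4 11.9] 78.5
lcap 27 med [0.5395 0.2188 0.1972] [0.5356 0.2129 0.1932] [0.5468 0.223  0.2009] [541.  217.5] [10.3 10.9] 83.3
lring 38 med [0.5384 0.2202 0.1441] [0.5352 0.2052 0.1374] [0.5589 0.2308 0.1528] [542.7 221.8] [26.8 21.5] 35.4
lshaft 69 med [0.539  0.2189 0.0939] [0.5364 0.2124 0.055 ] [0.5438 0.2215 0.1262] [539.3 217.6] [8.5 6.7] 69.4
ltip 8 med [0.5403 0.2176 0.0367] [0.5388 0.2166 0.0323] [0.5418 0.2194 0.0444] [540.4 217.4] [3.  2.6] 46.4
```

View pics/i.png

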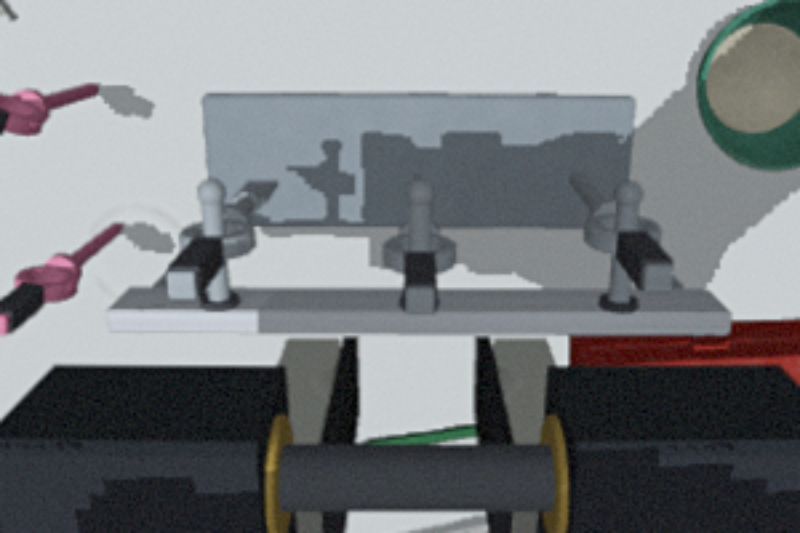

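The short spindle hangs on the right-hand peg in this view (625,240), and the long one is under the open jaws at (420,260). Now grasping the long one.

Run:
```python
from h import *
s=arm.get_state(); print(s['eef_pos'])
mv(.5418,.2162,.183,np.pi-.045)
```

```text
[0.53466081 0.21566565 0.27419636]
 trans cm [-0.7   0.07  9.12] rot [0.06 0.08 0.09]
```

Call:
move_arm([
  {"translation": [-0.7, 0, 0], "rot": [0, 0, 0], "hand": 0.7},
  {"translation": [-0.7, 0, 2], "rot": [0, 0, 0], "hand": 0.7},
  {"translation": [-0.7, 0, 4], "rot": [0, 0, 0], "hand": 0.7},
  {"translation": [-0.7, 0, 6], "rot": [0, 0, 0], "hand": 0.7},
  {"translation": [-0.7, 0, 7.7], "rot": [0, 0, 0], "hand": 0.7},
  {"translation": [-0.7, 0, 9.1], "rot": [0, 0, 0], "hand": 0.7},
  {"translation": [-0.7, 0, 9.1], "rot": [0, 0, 0], "hand": 0.7},
  {"translation": [-0.7, 0, 9.1], "rot": [0, 0, 0], "hand": 0.7},
])

```text
t: 12.8
eef_pos: [0.5416, 0.2163, 0.1813]
ee_rot: [-3.14, -0.001, 3.1]
force: [0.5, -0.4, -0.1]
width: 0.0264
gripper_force: 0.0
```

Call:
move_arm([
  {"translation": [0, 0, 0], "rot": [0, 0, 0], "hand": 0.8},
  {"translation": [0, 0, 0], "rot": [0, 0, 0], "hand": 1},
  {"translation": [0, 0, 0], "rot": [0, 0, 0], "hand": 1},
  {"translation": [0, 0, 0], "rot": [0, 0, 0], "hand": 1},
  {"translation": [0, 0, 0], "rot": [0, 0, 0], "hand": 1},
  {"translation": [0, 0, 0], "rot": [0, 0, 0], "hand": 1},
  {"translation": [0, 0, 0], "rot": [0, 0, 0], "hand": 1},
  {"translation": [0, 0, 0], "rot": [0, 0, 0], "hand": 1},
], squeeze=25)

```text
t: 13.47
eef_pos: [0.5419, 0.2162, 0.1827]
ee_rot: [3.141, 0.001, 3.1]
force: [-1.0, 1.6, 5.9]
width: 0.0107
gripper_force: 25.0
```

Call:
move_arm([
  {"translation": [0, 0, -0.2], "rot": [0, 0, 0], "hand": 1},
  {"translation": [0, 0, -0.35], "rot": [0, 0, 0], "hand": 1},
  {"translation": [0, 0, -0.35], "rot": [0, 0, 0], "hand": 1},
  {"translation": [0, 0, -0.35], "rot": [0, 0, 0], "hand": 1},
  {"translation": [0, 0, -0.35], "rot": [0, 0, 0], "hand": 1},
])

```text
t: 13.88
eef_pos: [0.5412, 0.2157, 0.185]
ee_rot: [-3.141, -0.001, 3.099]
force: [-1.1, -0.2, -0.8]
width: 0.0103
gripper_force: 25.0
```

Call:
move_arm([
  {"translation": [0, 0, -0.1], "rot": [0, 0, 0], "hand": 1},
  {"translation": [0.8, 0, -0.1], "rot": [0, 0, 0], "hand": 1},
  {"translation": [1.8, 0, -0.1], "rot": [0, 0, 0], "hand": 1},
  {"translation": [2.8, 0, -0.1], "rot": [0, 0, 0], "hand": 1},
  {"translation": [3.8, 0, -0.1], "rot": [0, 0, 0], "hand": 1},
  {"translation": [5.3, 0, -0.1], "rot": [0, 0, 0], "hand": 1},
  {"translation": [7.3, 0, -0.1], "rot": [0, 0, 0], "hand": 1},
  {"translation": [9.3, 0, -0.1], "rot": [0, 0, 0], "hand": 1},
])

```text
t: 14.55
eef_pos: [0.4469, 0.2196, 0.1863]
ee_rot: [3.141, -0.0, 3.099]
force: [-0.5, 0.0, -0.4]
width: 0.0107
gripper_force: 25.0
```

Call:
move_arm([
  {"translation": [0, 0, -3], "rot": [0, 0, 0], "hand": 1},
  {"translation": [0, 0, -6], "rot": [0, 0, 0], "hand": 1},
  {"translation": [0, 0, -9], "rot": [0, 0, 0], "hand": 1},
  {"translation": [0, 0, -12], "rot": [0, 0, 0], "hand": 1},
  {"translation": [0, 0, -15], "rot": [0, 0, 0], "hand": 1},
  {"translation": [0, 0, -16], "rot": [0, 0, 0], "hand": 1},
  {"translation": [0, 0, -16], "rot": [0, 0, 0], "hand": 1},
])

```text
t: 15.13
eef_pos: [0.4486, 0.2204, 0.3497]
ee_rot: [3.137, 0.004, 3.1]
force: [0.8, 0.1, -0.6]
width: 0.0109
gripper_force: 25.0
```

Run:
```python
from h import *
s=arm.get_state(); print(s['eef_pos'],s['width'])
mv(.46,-.0895,.345,np.pi-.045)
# bush bore fit from w2 (spindle drawn out): brass top-face pixels
z=np.load('w2.npz'); v,u=np.mgrid[:384,:512]; P=px2w('wrist',z['T'],u,v,z['d']); im=z['im'].astype(int)
m=(z['d']>0)&(abs(P[...,0]-.497)<.016)&(abs(P[...,1]+.09)<.018)&(P[...,2]>.1545)&(P[...,2]<.162)
Q=P[m]; print(len(Q),Q.min(0),Q.max(0),np.median(Q,0))
c=cv2.minEnclosingCircle((Q[:,:2]*1000).astype(np.float32)); print(c)
hsv=cv2.cvtColor(z['im'],cv2.COLOR_RGB2HSV); b=m&(hsv[...,1]>110)
Q=P[b]; print(b.sum(),Q.min(0),Q.max(0),cv2.minEnclosingCircle((Q[:,:2]*1000).astype(np.float32)),cv2.fitEllipse(cv2.convexHull((Q[:,:2]*1000).astype(np.float32))))
```

```text
[0.44860867 0.22043388 0.34965857] 0.010903142563804674
 trans cm [ -2.42 -30.92   0.35] rot [0.24 0.25 0.2 ]
336 [ 0.48441508 -0.10272154  0.154537  ] [ 0.51299127 -0.07831575  0.15822302] [ 0.49754048 -0.09142307  0.1558918 ]
((500.2548828125, -91.9260482788086), 16.595991134643555)
289 [ 0.48441508 -0.10083735  0.154537  ] [ 0.50755359 -0.07831575  0.15822302] ((495.8131103515625, -89.45289611816406), 12.112719535827637) ((495.97705078125, -89.48434448242188), (23.508102416992188, 23.834003448486328), 134.90252685546875)
```

Call:
move_arm([
  {"translation": [0, -3, 0], "rot": [0, 0, 0], "hand": 1},
  {"translation": [0, -6.5, 0], "rot": [0, 0, 0], "hand": 1},
  {"translation": [0, -10, 0], "rot": [0, 0, 0], "hand": 1},
  {"translation": [0, -13.5, 0], "rot": [0, 0, 0], "hand": 1},
  {"translation": [0, -17, 0], "rot": [0, 0, 0], "hand": 1},
  {"translation": [0, -20.5, 0], "rot": [0, 0, 0], "hand": 1},
  {"translation": [0, -24, 0], "rot": [0, 0, 0], "hand": 1},
  {"translation": [0, -27, 0], "rot": [0, 0, 0], "hand": 1},
])

```text
t: 15.8
eef_pos: [0.4355, -0.0516, 0.3452]
ee_rot: [3.141, -0.001, 3.099]
force: [0.3, 0.9, -0.9]
width: 0.0109
gripper_force: 25.0
```

Call:
move_arm([
  {"translation": [-1.5, -2, 0], "rot": [0, 0, 0], "hand": 1},
  {"translation": [-3, -3.5, 0], "rot": [0, 0, 0], "hand": 1},
  {"translation": [-4.5, -3.8, 0], "rot": [0, 0, 0], "hand": 1},
  {"translation": [-5.5, -3.8, 0], "rot": [0, 0, 0], "hand": 1},
  {"translation": [-5.5, -3.8, 0], "rot": [0, 0, 0], "hand": 1},
  {"translation": [-5.5, -3.8, 0], "rot": [0, 0, 0], "hand": 1},
])

```text
t: 16.3
eef_pos: [0.4899, -0.0898, 0.3451]
ee_rot: [-3.141, -0.002, 3.099]
force: [-0.4, -0.9, -0.5]
width: 0.0111
gripper_force: 25.0
```

```bash
cat > m4.py <<'E'
from h import *
for c in ['wrist','scene','top']:
    T,im,d=grab(c); s=arm.get_state(); e=s['eef_pos']
    if c=='wrist': print(s['t'],e.round(4),s['ee_rot'].round(4),s['width'],s['force'].round(1)); wi=im; R0=rot(s['ee_rot'])
    v,u=np.mgrid[:384,:512]; P=px2w(c,T,u,v,d); P[d<=0]=9; hsv=cv2.cvtColor(im,cv2.COLOR_RGB2HSV); print(c)
    b=(abs(P[...,0]-.497)<.02)&(abs(P[...,1]+.09)<.02)&(abs(P[...,2]-.157)<.004)&(hsv[...,1]>110)
    Q=P[b]
    if len(Q)>10: print('bush',len(Q),np.round(cv2.fitEllipse(cv2.convexHull((Q[:,:2]*1000).astype(np.float32)))[0],1),Q.min(0).round(4),Q.max(0).round(4))
    # held shaft axis by slices, in tool offsets
    for z0 in (.06,.075,.09,.105,.12,.135,.145):
        Q=P[(abs(P[...,0]-e[0])<.015)&(abs(P[...,1]-e[1])<.015)&(abs(P[...,2]-(e[2]-z0))<.006)&(hsv[...,1]<=110)]
        if len(Q)>5: print(' dz',z0,len(Q),'y mid',round((Q[:,1].min()+Q[:,1].max())/2,4),'x min/med',Q[:,0].min().round(4),np.median(Q[:,0]).round(4),'w',round(np.ptp(Q[:,1]),4))
    Q=P[(abs(P[...,0]-e[0])<.015)&(abs(P[...,1]-e[1])<.012)&(P[...,2]<e[2]-.1)&(P[...,2]>.162)]
    if len(Q): print('lowest',Q[np.argmin(Q[:,2])].round(4))
E
python3 m4.py
python3 - <<'E'
from h import *
T,a,_=grab('wrist'); cv2.imwrite('pics/j.png',cv2.resize(a[100:270,130:385],(800,533))[:,:,::-1])
E
```

```text
16.35 [ 0.4897 -0.0897  0.3456] [-3.1416e+00 -1.5000e-03  3.0998e+00] 0.01046657194481009 [-0.4  0.3 -0.4]
wrist
bush 231 [496.  -89.5] [ 0.4839 -0.1009  0.1536] [ 0.507  -0.0778  0.1584]
 dz 0.075 51 y mid -0.089 x min/med 0.4862 0.487 w 0.0075
 dz 0.09 42 y mid -0.0894 x min/med 0.4863 0.4871 w 0.0071
 dz 0.105 37 y mid -0.0894 x min/med 0.486 0.4869 w 0.0074
 dz 0.12 27 y mid -0.0889 x min/med 0.4861 0.4868 w 0.0068
 dz 0.135 7 y mid -0.089 x min/med 0.488 0.4886 w 0.0031
 dz 0.145 13 y mid -0.089 x min/med 0.4881 0.4887 w 0.0032
lowest [ 0.4885 -0.0884  0.1915]
scene
bush 40 [494.9 -86.3] [ 0.4848 -0.0956  0.1533] [ 0.506  -0.0765  0.1596]
 dz 0.06 14 y mid -0.0868 x min/med 0.4849 0.4888 w 0.0063
 dz 0.075 15 y mid -0.0859 x min/med 0.485 0.4876 w 0.0076
 dz 0.09 14 y mid -0.0883 x min/med 0.4851 0.4878 w 0.0087
 dz 0.105 13 y mid -0.087 x min/med 0.4849 0.4879 w 0.005
 dz 0.12 12 y mid -0.0869 x min/med 0.4858 0.4876 w 0.0057
 dz 0.135 6 y mid -0.0889 x min/med 0.4882 0.489 w 0.0053
lowest [ 0.4885 -0.0884  0.1935]
top
bush 40 [495.1 -90.3] [ 0.4861 -0.1008  0.1537] [ 0.5029 -0.0797  0.1609]
lowest [ 0.4898 -0.09    0.1925]
```

View pics/j.png

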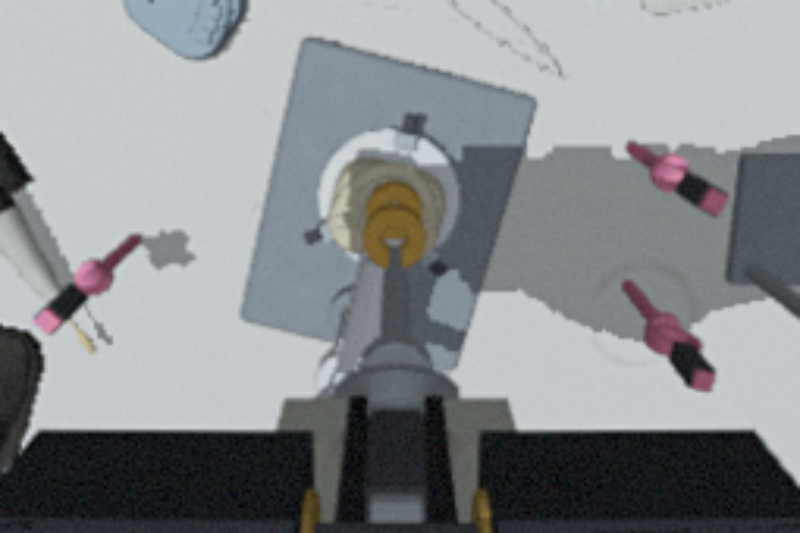

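The point shows at (395,245), just in front of the bore, and the spindle is vertical. I shift 5.7 mm in +x and start down, staying within the taper.

Call:
move_arm([
  {"translation": [-0.57, 0, 0], "rot": [0, 0, 0], "hand": 1},
  {"translation": [-0.57, 0, 0], "rot": [0, 0, 0], "hand": 1},
  {"translation": [-0.57, 0, 0], "rot": [0, 0, 0], "hand": 1},
  {"translation": [-0.57, 0, 1.5], "rot": [0, 0, 0], "hand": 1},
  {"translation": [-0.57, 0, 3], "rot": [0, 0, 0], "hand": 1},
  {"translation": [-0.57, 0, 4], "rot": [0, 0, 0], "hand": 1},
  {"translation": [-0.57, 0, 4.5], "rot": [0, 0, 0], "hand": 1},
  {"translation": [-0.57, 0, 4.5], "rot": [0, 0, 0], "hand": 1},
])

```text
t: 17.17
eef_pos: [0.4956, -0.0906, 0.3003]
ee_rot: [-3.141, -0.002, 3.099]
force: [-0.9, 0.2, -1.0]
width: 0.0112
gripper_force: 25.0
```

```bash
python3 m4.py
```

```text
17.2167 [ 0.496  -0.0906  0.3013] [-3.1412e+00 -6.0000e-04  3.0994e+00] 0.010542440331042546 [ 0.8  0.2 -0.1]
wrist
bush 289 [495.7 -89.6] [ 0.4841 -0.1011  0.153 ] [ 0.5062 -0.0777  0.1577]
 dz 0.075 49 y mid -0.0898 x min/med 0.4919 0.4927 w 0.0075
 dz 0.09 39 y mid -0.0902 x min/med 0.4916 0.4926 w 0.0071
 dz 0.105 37 y mid -0.0903 x min/med 0.4917 0.4925 w 0.0075
 dz 0.12 29 y mid -0.0898 x min/med 0.4916 0.4925 w 0.0068
 dz 0.135 7 y mid -0.0898 x min/med 0.494 0.4944 w 0.0031
 dz 0.145 62 y mid -0.0903 x min/med 0.4885 0.5065 w 0.025
lowest [ 0.494  -0.0903  0.1627]
scene
bush 35 [495.1 -86.8] [ 0.4834 -0.0979  0.1531] [ 0.5059 -0.0767  0.1594]
 dz 0.06 12 y mid -0.0875 x min/med 0.4902 0.494 w 0.0067
 dz 0.075 12 y mid -0.0875 x min/med 0.4921 0.4935 w 0.0062
 dz 0.09 13 y mid -0.0871 x min/med 0.4909 0.4941 w 0.0064
 dz 0.105 12 y mid -0.088 x min/med 0.4922 0.4935 w 0.0066
 dz 0.12 9 y mid -0.0879 x min/med 0.4914 0.4931 w 0.0067
 dz 0.135 6 y mid -0.0899 x min/med 0.4941 0.4951 w 0.006
 dz 0.145 23 y mid -0.0923 x min/med 0.4823 0.5011 w 0.0162
lowest [ 0.4941 -0.0907  0.164 ]
top
bush 37 [494.5 -90.7] [ 0.4859 -0.1013  0.1535] [ 0.5    -0.0794  0.1605]
lowest [ 0.4985 -0.0896  0.1632]
```

Call:
move_arm([
  {"translation": [0, 0.05, 0.5], "rot": [0, 0, 0], "hand": 1},
  {"translation": [0, 0.05, 1], "rot": [0, 0, 0], "hand": 1},
  {"translation": [0, 0.05, 1.5], "rot": [0, 0, 0], "hand": 1},
  {"translation": [0, 0.05, 2], "rot": [0, 0, 0], "hand": 1},
  {"translation": [0, 0.05, 2.5], "rot": [0, 0, 0], "hand": 1},
  {"translation": [0, 0.05, 3], "rot": [0, 0, 0], "hand": 1},
  {"translation": [0, 0.05, 3], "rot": [0, 0, 0], "hand": 1},
  {"translation": [0, 0.05, 3], "rot": [0, 0, 0], "hand": 1},
])

```text
t: 17.98
eef_pos: [0.4959, -0.0901, 0.271]
ee_rot: [-3.141, -0.001, 3.099]
force: [-0.7, -0.4, -0.5]
width: 0.0108
gripper_force: 25.0
```

```bash
python3 m4.py | grep -v " dz 0.1[0-9]"
```

```text
18.0333 [ 0.4962 -0.0901  0.2713] [-3.1414e+00 -1.0000e-04  3.0993e+00] 0.010859834620460578 [ 0.5 -0.4  0.2]
wrist
bush 332 [495.8 -89.6] [ 0.4837 -0.1013  0.153 ] [ 0.5063 -0.0783  0.1577]
 dz 0.075 50 y mid -0.0893 x min/med 0.4925 0.4932 w 0.0074
 dz 0.09 37 y mid -0.0897 x min/med 0.4921 0.493 w 0.0071
lowest [ 0.4928 -0.0906  0.1624]
scene
bush 30 [495.1 -86.8] [ 0.4832 -0.0971  0.1533] [ 0.5069 -0.0758  0.1588]
 dz 0.06 10 y mid -0.0866 x min/med 0.4918 0.4945 w 0.0041
 dz 0.075 12 y mid -0.0876 x min/med 0.4921 0.4937 w 0.0054
 dz 0.09 15 y mid -0.0875 x min/med 0.4918 0.4939 w 0.0073
lowest [ 0.4969 -0.086   0.1621]
top
bush 21 [490.3 -90. ] [ 0.4858 -0.1008  0.1534] [ 0.4925 -0.08    0.1587]
```

Call:
move_arm([
  {"translation": [0, 0, 0.6], "rot": [0, 0, 0], "hand": 1},
  {"translation": [0, 0, 1.2], "rot": [0, 0, 0], "hand": 1},
  {"translation": [0, 0, 1.8], "rot": [0, 0, 0], "hand": 1},
  {"translation": [0, 0, 2.4], "rot": [0, 0, 0], "hand": 1},
  {"translation": [0, 0, 3], "rot": [0, 0, 0], "hand": 1},
  {"translation": [0, 0, 3.5], "rot": [0, 0, 0], "hand": 1},
  {"translation": [0, 0, 3.5], "rot": [0, 0, 0], "hand": 1},
])

```text
t: 18.72
eef_pos: [0.4955, -0.09, 0.2349]
ee_rot: [-3.141, -0.002, 3.099]
force: [-0.2, 1.0, -0.1]
width: 0.0107
gripper_force: 25.0
```

Call:
move_arm([
  {"translation": [0, 0, 0.4], "rot": [0, 0, 0], "hand": 1},
  {"translation": [0, 0, 0.8], "rot": [0, 0, 0], "hand": 1},
  {"translation": [0, 0, 1.1], "rot": [0, 0, 0], "hand": 1},
  {"translation": [0, 0, 1.1], "rot": [0, 0, 0], "hand": 1},
  {"translation": [0, 0, 1.1], "rot": [0, 0, 0], "hand": 1},
  {"translation": [0, 0, 1.1], "rot": [0, 0, 0], "hand": 1},
])

```text
t: 19.22
eef_pos: [0.4962, -0.09, 0.2255]
ee_rot: [-3.142, 0.0, 3.099]
force: [0.2, -0.2, -0.9]
width: 0.0102
gripper_force: 25.0
```

Run:
```python
from h import *
for c in ['wrist','scene','top']:
    T,im,d=grab(c); s=arm.get_state(); e=s['eef_pos']; print(c,e.round(4),s['force'].round(1))
    find(['long_tip','long_spindle'],c,T,n=2)
    v,u=np.mgrid[:384,:512]; P=px2w(c,T,u,v,d); P[d<=0]=9
    for n,a,b in [('collar',.162,.182),('below',.066,.1)]:
        Q=P[(abs(P[...,0]-.496)<.012)&(abs(P[...,1]+.089)<.011)&(P[...,2]>a)&(P[...,2]<b)]
        if len(Q)>3: print(n,len(Q),Q.min(0).round(4),Q.max(0).round(4),np.sort(Q[:,2])[:6].round(4))
    if c=='scene': cr=im[120:220,225:335]
    if c=='wrist': cw=im[100:250,170:335]
cv2.imwrite('pics/k.png',np.hstack([cv2.resize(cr,(400,364)),cv2.resize(cw,(400,364))])[:,:,::-1])
```

```text
wrist [ 0.4963 -0.09    0.2256] [-0.6  0.1 -0.3]
wrist pinpoint long_spindle 0.95 [ 0.4987 -0.0906  0.193 ] [254. 231.]
collar 204 [ 0.4879 -0.0976  0.1728] [ 0.5038 -0.0808  0.1819] [0.1728 0.1737 0.1737 0.1739 0.1739 0.1741]
scene [ 0.4962 -0.09    0.2255] [-0.1  0.3 -0.1]
scene pinpoint long_tip 0.48 [ 0.4981 -0.0905  0.0743] [278. 178.]
scene pinpoint long_spindle 0.57 [ 0.4983 -0.0869  0.195 ] [280. 143.]
scene pinpoint long_spindle 0.54 [ 0.5134 -0.0966  0.0415] [274. 184.]
collar 32 [ 0.4871 -0.0975  0.1638] [ 0.5042 -0.0797  0.1819] [0.1638 0.1647 0.1648 0.1673 0.1677 0.1677]
below 7 [ 0.4936 -0.0916  0.0746] [ 0.4965 -0.0862  0.0908] [0.0746 0.079  0.0816 0.0867 0.0875 0.0878]
top [ 0.4962 -0.09    0.2255] [ 0.1  0.7 -1.1]
```

View pics/k.png

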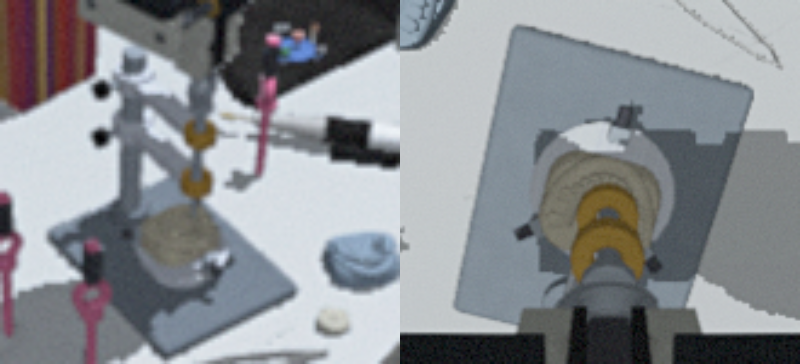

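Left crop: the spindle passes through both brass bushes at (200,135) and (197,183), with its point still above the teeth. The tip is at about 72 mm, so I lower it 3.8 mm.

Call:
move_arm([
  {"translation": [0, 0, 0.2], "rot": [0, 0, 0], "hand": 1},
  {"translation": [0, 0, 0.38], "rot": [0, 0, 0], "hand": 1},
  {"translation": [0, 0, 0.38], "rot": [0, 0, 0], "hand": 1},
  {"translation": [0, 0, 0.38], "rot": [0, 0, 0], "hand": 1},
  {"translation": [0, 0, 0.38], "rot": [0, 0, 0], "hand": 1},
  {"translation": [0, 0, 0.38], "rot": [0, 0, 0], "hand": 1},
  {"translation": [0, 0, 0.38], "rot": [0, 0, 0], "hand": 1},
  {"translation": [0, 0, 0.38], "rot": [0, 0, 0], "hand": 1},
])

```text
t: 20.33
eef_pos: [0.4961, -0.09, 0.2216]
ee_rot: [3.142, 0.0, 3.099]
force: [0.0, 0.0, 0.3]
width: 0.0107
gripper_force: 25.0
```

Run:
```python
from h import *
for c in ['wrist','scene','scene']:
    T,im,d=grab(c); s=arm.get_state(); e=s['eef_pos']; print(c,e.round(4),s['force'].round(1),s['width'],s['gripper_force'])
    v,u=np.mgrid[:384,:512]; P=px2w(c,T,u,v,d); P[d<=0]=9
    for n,x,y,w,a,b in [('collar',.496,-.089,.011,.162,.182),('below',.496,-.089,.011,.063,.1),('short',.538,.292,.012,.165,.2),('shortshaft',.538,.292,.012,.05,.12),('blade',.535,.142,.012,.165,.2)]:
        Q=P[(abs(P[...,0]-x)<w)&(abs(P[...,1]-y)<w)&(P[...,2]>a)&(P[...,2]<b)]
        if len(Q)>3: print(n,len(Q),Q.min(0).round(4),Q.max(0).round(4),np.sort(Q[:,2])[:3].round(4))
```

```text
wrist [ 0.4961 -0.09    0.2216] [-0.2  0.3 -0.1] 0.010673767752168507 24.995089173316956
collar 373 [ 0.4875 -0.1     0.1698] [ 0.5033 -0.0789  0.182 ] [0.1698 0.1699 0.1699]
scene [ 0.4961 -0.09    0.2216] [-0.5  0.2 -0.9] 0.010834557804994142 24.994972050189972
collar 33 [ 0.4871 -0.0973  0.1621] [ 0.5011 -0.0801  0.1813] [0.1621 0.1632 0.1664]
below 10 [ 0.4931 -0.0897  0.0683] [ 0.4966 -0.0866  0.0899] [0.0683 0.073  0.0763]
short 93 [0.5309 0.2864 0.1652] [0.542  0.2984 0.1997] [0.1652 0.1655 0.1661]
shortshaft 58 [0.5321 0.2905 0.0613] [0.5388 0.2978 0.1192] [0.0613 0.0622 0.0652]
blade 78 [0.526  0.1372 0.1652] [0.5385 0.1494 0.1994] [0.1652 0.1652 0.1653]
scene [ 0.4961 -0.09    0.2216] [-0.4  1.  -0.3] 0.010483355402498578 24.995056986808777
collar 32 [ 0.4865 -0.0947  0.1635] [ 0.5025 -0.0786  0.1814] [0.1635 0.1638 0.1663]
below 10 [ 0.493  -0.0912  0.0699] [ 0.497  -0.0867  0.0915] [0.0699 0.0721 0.0761]
short 92 [0.5305 0.2869 0.1656] [0.5431 0.2983 0.1998] [0.1656 0.1665 0.1666]
shortshaft 60 [0.5318 0.2904 0.0616] [0.54   0.2974 0.1189] [0.0616 0.0628 0.0651]
blade 78 [0.5261 0.1378 0.1656] [0.5382 0.1488 0.2   ] [0.1656 0.1661 0.1668]
```

The tip is at about 68 mm (collar underside at 170 mm, as it should be), there is no contact force, and the short spindle is still hanging on its peg. Handing in.

```bash
python3 -c "
from station import arm
print(arm.job_done())"
```

```text
the job is handed in; nothing more can be done
None
```

I handed the job in at about 20 s: the short spindle hangs on the empty peg, and the long spindle is held through both bushes with its point about 8 mm above the teeth.

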